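# Put the seasonings back in their dishes

### The arm

A 6-joint arm with a two-finger parallel gripper is mounted at the origin on a cart in front of the work surface, level with it; the furniture and walls round the work are solid. World frame = base frame: x ahead of the robot, y to its left, z up, the work surface at z = 0. Lengths are in m, angles in rad, forces in N, time in s.
With the tool pointing down it reaches from about 0.325 to 0.775 m from the base axis. Payload 5.5 kg.
Tool frame: the origin (TCP) lies midway between the tips of the shut fingers; the grasp point (between the pads) lies 19 mm behind it (ctrl.grip_point_offset is the distance from the TCP to the grasp point, in m); z points along the fingers, y is the line along which they close (so a half turn about z gives the same grasp; the last joint's range is limited). The gripper opens to 85 mm and grips with 20 to 120 N. Pads are 22 mm wide; open, the fingers measure 114 mm over their backs; the gripper's body (76 mm by 85 mm) begins 54 mm behind the grasp point. The pads swing forward as they close: fully open they stand 13 mm farther back than shut.
Start: joints at [-1.295, 0.091, 1.231, -0, 1.82, -0.057], TCP at [0.196, -0.567, 0.231] pointing down, gripper open.
Joint ranges: [-2.87, 2.87], [-0.86, 2.18], [0.17, 2.46], [-1.51, 4.65], [0.06, 2.69], [-2.65, 2.65]. Speed limits (rad/s): [2.57, 2.57, 3.01, 3.14, 3.14, 3.14].

### API

Orientations are given as a unit quaternion [w, x, y, z].
In Python, from plant import ctrl gives the robot as it stands.
- The arm moves only by the shell command python3 -m handwheel 'ROWS' [FORCE]. ROWS is JSON, a list of rows, each a list of 3 entries, a list of its own where there are three numbers: the shift along the tool's x, y, z in cm, then the turn, a rotation vector about the tool's x, y, z in degrees, then the finger opening in cm, from 0 to 8.54. In form: [[[x, y, z], [rx, ry, rz], grip], ...]. A call has 1 to 20 rows; each row shifts and turns the commanded pose from where the row before left it, along the tool's axes as they then stand; what a row does not reach is not made up. A row lasts 1/8 s, in which the tool goes at most 62.5 mm and 10.7 degrees, less where a joint would pass 70% of its speed; a pose out of reach is approached as far as the arm can. A call with a gripper value outside its range is refused whole. The fingers move at their own pace and stop on an object; FORCE is the grip in N (left out, the last holds). Time passes only in rows, so rows that do not move let the fingers close. It gives the time, the measured TCP pose, the force, the opening and the grip force at its end, in the units of the state.
- ctrl.sense(): the state, without advancing time (a new reading comes with each control period).
- ctrl.get_image(name): name is "scene" or "side" or "wrist"; returns (picture, depth): 480x640x3 uint8, red, green, blue; 480x640 float32, m along the optical axis (not along the pixel's ray), 0 where there is no reading.
- ctrl.calibration(name): a dict with "fx", "fy", "cx", "cy" (pixels), "position" and "attitude" of the camera in the world. Camera axes: x right, y down, z forward; pixel columns grow to the right and rows downward; lengths in m; the calibration is good to about 2 mm. A picture is of the moment at which its call begins: read the wrist's pose just before it. calibration takes no time and is no camera call; for the wrist camera it gives the pose at the moment of the call.
- ctrl.sign_off(): hands the job in; it is judged then, once.
The state is a dict: "time_s": time; "joints": joint angles; "qvel": joint speeds; "effort": joint torques, N m; "eef_pos": TCP position; "tcp_rot": TCP orientation; "contact_force": force on the tool from outside, world axes, zero at the start; "ft_torque": the same for the moment, N m; "finger_gap": finger opening in m; "grasp_force": force on a finger pad.
Only numpy, scipy, OpenCV 4.12 (cv2) and the standard library are available. Lean on these libraries where they do the work, as an engineer would, in place of code of your own. Each camera call takes 0.05 s, during which the arm holds its last target. There are 200 camera calls.

### The job

Pick out the four seasonings and stand each one in its own round dish on the worktop: the spice jar with the red cap in the red-lined dish, the spice jar with the dark cap in the black-lined dish, the salt shaker in the white-lined dish, and the wooden pepper mill in the larger, plain wooden dish. Each must stand flat on the bottom of its dish; keep them upright all the way so that nothing spills, and leave the jam jar and the nut-spread jar where they stand.

Things in the scene. Friction and masses are not known exactly. Their poses are not given: they have to be found in the camera images.
- spice_red: Spice jar with a red cap (the middle of the cap's flat top is dark, seen from above), 41 mm across, 105 mm tall, about 0.11 kg; the cap is its top 20 mm and 41 mm wide. Loose. Origin: centre of its underside, z up along its axis; stands upright at the start; round, so yaw means nothing.
- spice_dark: Spice jar with a dark brown cap (its flat top looks grey-brown from above), 44 mm across, 96 mm tall, about 0.11 kg; the cap is its top 21 mm and 43 mm wide. Loose. Origin: centre of its underside, z up along its axis; stands upright at the start; round, so yaw means nothing.
- salt_shaker: Clear salt shaker with a pale grey domed top, 44 mm across, 90 mm tall, about 0.1 kg; 44 mm wide up to 66 mm, the domed top narrows to 34 mm or less. Loose. Origin: centre of its underside, z up along its axis; stands upright at the start; round, so yaw means nothing.
- pepper_mill: Brown wooden pepper mill, 58 mm across at the foot, 170 mm tall, about 0.18 kg; its round head, 48 mm wide, lies 123 to 159 mm above the foot with a 12 mm knob on top; the head does not turn. Loose. Origin: centre of its underside, z up along its axis; stands upright at the start; round, so yaw means nothing.
- dish_red: Fixed low round dish of pale wood, 72 mm across outside, 16 mm high, with a red lining disc covering its floor; the rim stays pale wood. Round well 62 mm across, its floor 4 mm above the worktop, rim wall 5 mm thick. Origin: centre of its underside, z up; yaw means nothing.
- dish_black: Fixed low round dish of pale wood, 72 mm across outside, 16 mm high, with a black lining disc covering its floor; the rim stays pale wood. Round well 62 mm across, its floor 4 mm above the worktop, rim wall 5 mm thick. Origin: centre of its underside, z up; yaw means nothing.
- dish_white: Fixed low round dish of pale wood, 72 mm across outside, 16 mm high, with a white lining disc covering its floor; the rim stays pale wood. Round well 62 mm across, its floor 4 mm above the worktop, rim wall 5 mm thick. Origin: centre of its underside, z up; yaw means nothing.
- dish_wood: Fixed low round dish of plain orange-brown wood without lining, larger than the others: 86 mm across outside, 16 mm high. Round well 76 mm across, its floor 4 mm above the worktop, rim wall 5 mm thick. Origin: centre of its underside, z up; yaw means nothing.
- jam_jar: Jam jar with a green lid, 62 mm across, 86 mm tall; not a seasoning, leave it. Loose. Origin: centre of its underside, z up along its axis; stands upright at the start; round, so yaw means nothing.
- nut_jar: Nut-spread jar, dark brown lid (grey-brown from above), 69 mm across, 103 mm tall, wider than the spice jars; leave it. Loose, upright, round. Origin: centre of its underside. It stands in a back row of fixed clutter up to 225 mm tall, from x = 0.56 on; a wall cabinet hangs above (front x = 0.60, y 0 to 0.31, from z = 0.52 up): keep the arm on the near side.
There are look-alikes about, which are no part of the job. Leave any yellow look-alike of the salt_shaker alone.

How it is judged:
By the outcome, as a careful person would: the job done as asked, in the order asked, and still so for the second after the job is handed in, with the robot touching nothing.
It also fails if it takes over 128 s, if anything falls off the work surface, if the arm or the gripper's body presses on something with over 40 N, if the wrist force passes 120 N, or if a joint passes its speed limit or range.

## Working session

There is one attempt and no reset: what is moved stays moved. The work goes in short steps, Python scripts to look and compute and a shell command to move; the robot and the scene stay as the last step left them, time stands still between calls to the robot, and variables do not carry over. Pictures are saved under pics/ and viewed, at most 14 in all, crops included, and the job is handed in when it is done.

```bash
mkdir -p pics; ls
python3 - <<'E'
from plant import ctrl
import cv2
s=ctrl.sense(); print({k:s[k] for k in('time_s','eef_pos','tcp_rot','contact_force','finger_gap')})
print(ctrl.grip_point_offset)
import numpy as np
for n in('scene','side'):
    p,d=ctrl.get_image(n); cv2.imwrite(f'pics/{n}0.png',p[:,:,::-1]); np.savez(f'pics/{n}0.npz',p=p,d=d)
    print(n,ctrl.calibration(n))
E
```

```text
pics
{'time_s': 0.0, 'eef_pos': array([ 0.19594325, -0.56680978,  0.23017871]), 'tcp_rot': array([-9.45086294e-04,  9.86188532e-01,  1.65623902e-01, -9.81500594e-05]), 'contact_force': array([ 0.21224711, -0.0152131 , -0.84394964]), 'finger_gap': 0.08536382949318425}
0.0187
scene {'fx': 527.6115386490997, 'fy': 527.6115386490997, 'cx': 320.68609916234516, 'cy': 242.8455806784264, 'position': array([-0.11365341,  0.50344593,  0.9425073 ]), 'attitude': array([ 0.1446545 , -0.37221373,  0.85655472, -0.3268731 ])}
side {'fx': 618.9403324846562, 'fy': 618.9403324846562, 'cx': 318.55473463548947, 'cy': 242.46895490767017, 'position': array([-0.346058  , -0.63434777,  1.05017071]), 'attitude': array([-0.34695678,  0.8138143 , -0.43081862,  0.17810836])}
```

View pics/scene0.png

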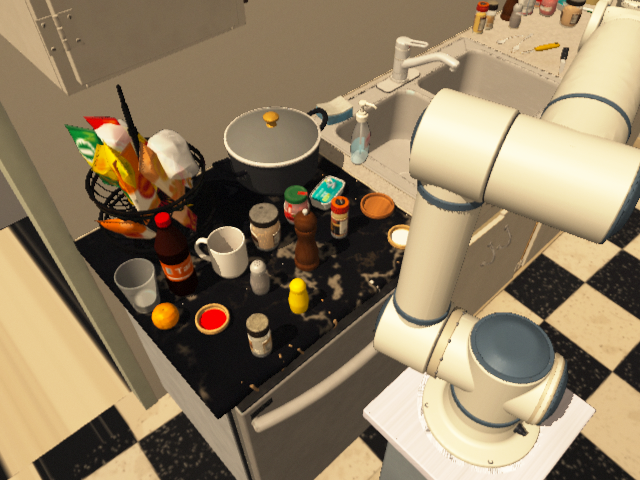

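View pics/side0.png

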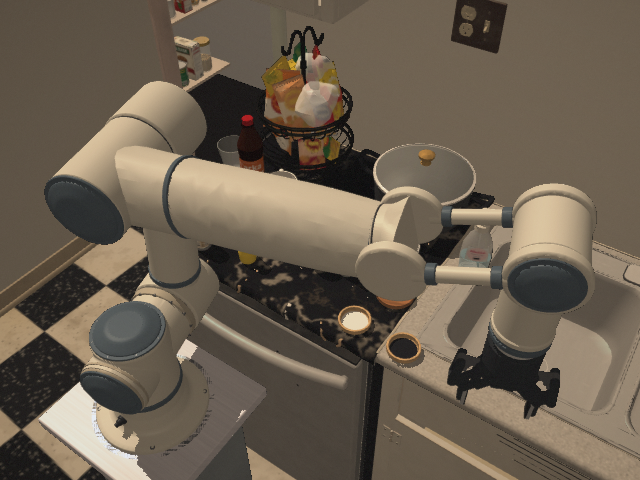

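The scene view shows the red-cap jar at (340,203), dark spice jar (260,323), salt shaker (259,265), yellow look-alike (299,290), mill (306,235), red dish (212,319), wood dish (378,205) and white dish (399,236). The side view shows the black dish (404,347) and white dish (355,319).

```bash
cat > h.py <<'E'
import numpy as np, cv2
from scipy.spatial.transform import Rotation as R
def rot(q): return R.from_quat(q,scalar_first=True)
def cloud(d,c):
    v,u=np.mgrid[:d.shape[0],:d.shape[1]]
    P=np.stack([(u-c['cx'])/c['fx']*d,(v-c['cy'])/c['fy']*d,d],-1)
    W=P@rot(c['attitude']).as_matrix().T+c['position']; W[d==0]=np.nan
    return W
def ray(u,v,z,c):
    r=rot(c['attitude']).apply([(u-c['cx'])/c['fx'],(v-c['cy'])/c['fy'],1])
    return (c['position']+r*(z-c['position'][2])/r[2])[:2]
E
python3 - <<'E'
from h import *
from plant import ctrl
for n,seeds in dict(scene=dict(spice_red=(340,203,.105),spice_dark=(259,321,.096),salt=(259,265,.09),mill=(305,213,.17),yellow=(299,285,.09),jam=(295,192,.086),nut=(264,210,.103),mug=(222,238,.1),dred=(212,319,.004),dwood=(378,205,.004),dwhite=(399,236,.004)),
  side=dict(dblack=(404,347,.004),dwhite=(355,319,.004))).items():
    z=np.load(f'pics/{n}0.npz'); c=ctrl.calibration(n); W=cloud(z['d'],c)
    for k,(u,v,h) in seeds.items():
        w=W[v,u]; r=np.hypot(W[...,0]-w[0],W[...,1]-w[1])
        if k[0]=='d':
            m=(r<.05)&(abs(W[...,2]-.016)<.004)      # rim
        else:
            m=(r<.045)&(W[...,2]>.02)
            t=np.nanpercentile(W[...,2][m],97); m&=W[...,2]>t-.006
        q=W[m]
        e=cv2.minEnclosingCircle((q[:,:2]*1000).astype(np.float32))
        vv,uu=np.where(m)
        print(n,k,'seed',w.round(3),'top',np.round(q[:,2].max(),3),'mean',q[:,:2].mean(0).round(4),'circ',np.round(e[0],1),round(e[1],1),len(q),'px',uu.mean().round(),vv.mean().round(),'ray',ray(uu.mean(),vv.mean(),.016 if k[0]=='d' else h,c).round(4))
a=cv2.imread('pics/scene0.png')[150:390,90:430]; cv2.imwrite('pics/crop.png',cv2.resize(a,None,fx=2.3,fy=2.3,interpolation=2))
E
```

```text
scene spice_red seed [ 0.495 -0.118  0.109] top 0.111 mean [ 0.5013 -0.1216] circ [ 502.3 -121.7] 20.7 176 px 339.0 202.0 ray [ 0.5024 -0.1227]
scene spice_dark seed [0.378 0.212 0.098] top 0.101 mean [0.3792 0.2162] circ [379.4 215.6] 22.9 354 px 257.0 322.0 ray [0.3794 0.2162]
scene salt seed [0.493 0.121 0.087] top 0.094 mean [0.4971 0.1233] circ [496.9 122.3] 15.8 107 px 257.0 264.0 ray [0.4961 0.1239]
scene mill seed [ 0.482 -0.001  0.166] top 0.172 mean [ 0.4838 -0.0014] circ [484.8  -2.7] 18.0 140 px 305.0 214.0 ray [0.4767 0.0047]
scene yellow seed [0.394 0.096 0.091] top 0.094 mean [0.4024 0.0943] circ [403.2  93.7] 14.1 114 px 297.0 283.0 ray [0.4017 0.0949]
scene jam seed [ 0.611 -0.082  0.088] top 0.094 mean [ 0.6081 -0.0808] circ [607.1 -81.8] 29.7 300 px 295.0 193.0 ray [ 0.6094 -0.0818]
scene nut seed [0.598 0.021 0.106] top 0.589 mean [0.5979 0.0509] circ [597.9  47.1] 18.6 136 px 224.0 3.0 ray [ 1.5323 -0.5432]
scene mug seed [0.633 0.12  0.06 ] top 0.613 mean [0.5992 0.1323] circ [599.5 125.6] 27.0 193 px 175.0 3.0 ray [ 1.6582 -0.419 ]
scene dred seed [0.503 0.249 0.006] top 0.02 mean [0.5007 0.2504] circ [501.1 250.9] 37.3 255 px 211.0 317.0 ray [0.5005 0.2506]
scene dwood seed [ 0.501 -0.262  0.003] top 0.02 mean [ 0.4985 -0.2581] circ [ 498.5 -254.1] 43.7 168 px 378.0 203.0 ray [ 0.4984 -0.258 ]
scene dwhite seed [ 0.39  -0.216  0.008] top 0.02 mean [ 0.3939 -0.2104] circ [ 382.5 -218.3] 37.9 121 px 396.0 234.0 ray [ 0.3937 -0.2102]
side dblack seed [ 0.382 -0.338  0.003] top 0.019 mean [ 0.374  -0.3386] circ [ 374.5 -338.9] 38.7 222 px 403.0 347.0 ray [ 0.373  -0.3391]
side dwhite seed [ 0.391 -0.213 -0.   ] top 0.02 mean [ 0.3808 -0.2176] circ [ 381.2 -218.2] 37.1 188 px 354.0 319.0 ray [ 0.3796 -0.2183]
```

View pics/crop.png

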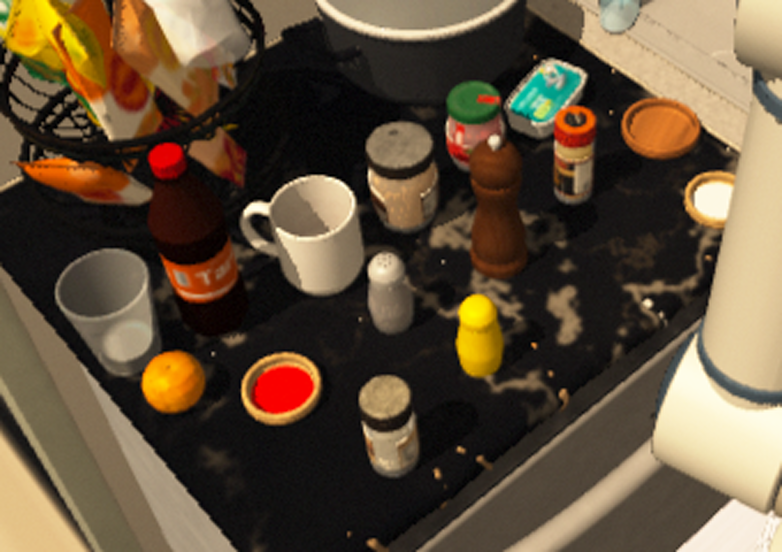

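The crop confirms it: red-capped jar at crop (574,120), mill (498,150), grey shaker (387,265), dark-cap jar (385,400), orange close to the red dish. I'll go above the red-capped jar and square the tool to the world axes.

```bash
python3 -m handwheel '[[[0,0,0],[0,0,9.5],8.5],[[0,0,0],[0,0,9.55],8.5],[[3.4,-4.94,0],[0,0,0],8.5],[[3.4,-4.94,0],[0,0,0],8.5],[[3.4,-4.94,0],[0,0,0],8.5],[[3.4,-4.94,0],[0,0,0],8.5],[[3.4,-4.94,0],[0,0,0],8.5],[[3.4,-4.94,0],[0,0,0],8.5],[[3.4,-4.94,0],[0,0,0],8.5],[[3.4,-4.94,0],[0,0,0],8.5],[[3.4,-4.94,0],[0,0,0],8.5],[[0,0,0],[0,0,0],8.5]]' 40
python3 - <<'E'
from h import *
from plant import ctrl
z=np.load('pics/scene0.npz'); W=cloud(z['d'],ctrl.calibration('scene'))
# raised things around the red dish / row, as xy extents by pixel box
for k,(u0,v0,u1,v1) in dict(orange=(150,303,181,330),glass=(115,258,160,313),bottle=(155,212,198,290),mug=(195,227,248,278),nut=(248,205,282,248)).items():
    q=W[v0:v1,u0:u1].reshape(-1,3); q=q[(q[:,2]>.03)&(q[:,2]<.3)]
    print(k,np.nanpercentile(q,[3,50,97],axis=0).round(3).tolist())
s=ctrl.sense(); print(s['time_s'],s['eef_pos'],s['tcp_rot'].round(4),s['contact_force'])
c=ctrl.calibration('wrist');p,d=ctrl.get_image('wrist'); cv2.imwrite('pics/w1.png',p[:,:,::-1]); np.savez('pics/w1.npz',p=p,d=d); print(c)
E
```

```text
time_s: 1.6
eef_pos: [0.5031, -0.1188, 0.2303]
tcp_rot: [-0.001, 1.0, 0.003, -0.001]
contact_force: [-1.6, -0.2, -0.3]
finger_gap: 0.085
grasp_force: 0.0
orange [[0.539, 0.299, 0.032], [0.556, 0.323, 0.044], [0.58, 0.345, 0.05]]
glass [[0.599, 0.292, 0.035], [0.65, 0.327, 0.075], [0.677, 0.361, 0.105]]
bottle [[0.587, 0.139, 0.037], [0.603, 0.246, 0.115], [0.737, 0.275, 0.224]]
mug [[0.554, 0.096, 0.033], [0.604, 0.141, 0.07], [0.659, 0.176, 0.096]]
nut [[0.562, 0.001, 0.035], [0.579, 0.037, 0.092], [0.618, 0.059, 0.107]]
1.6 [ 0.50310516 -0.11883899  0.23025609] [-7.0e-04  1.0e+00  3.3e-03 -7.0e-04] [-1.56251568 -0.16494849 -0.28332479]
{'fx': 407.3267329707688, 'fy': 407.3267329707688, 'cx': 322.2159629283497, 'cy': 238.79387407984407, 'position': array([ 0.57248388, -0.11857225,  0.37346326]), 'attitude': array([ 0.09711182,  0.70247678, -0.6983109 , -0.09724994])}
```

View pics/w1.png

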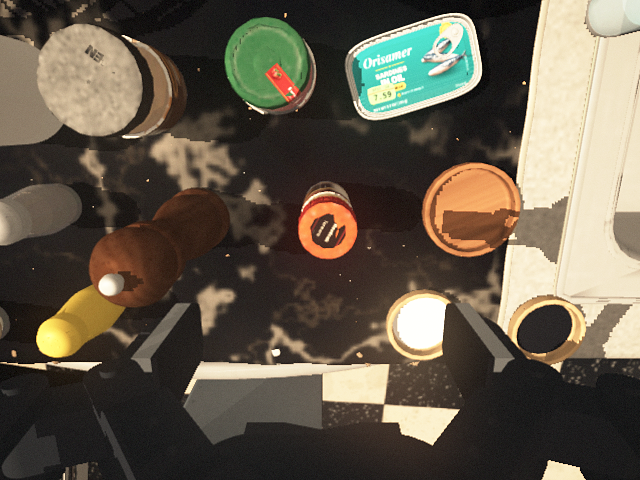

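The wrist view shows the red cap at (328,226), wood dish (472,210), white dish (421,325), black dish (547,331) and mill knob (112,285).

Run:
```python
from h import *
c={'fx':407.3267,'fy':407.3267,'cx':322.216,'cy':238.794,'position':np.array([.57248388,-.11857225,.37346326]),'attitude':[.09711182,.70247678,-.6983109,-.09724994]}
z=np.load('pics/w1.npz'); p=z['p']; W=cloud(z['d'],c)
hsv=cv2.cvtColor(p,cv2.COLOR_RGB2HSV)
m=cv2.inRange(hsv,(0,150,120),(18,255,255)); m[:170]=0;m[270:]=0;m[:,:290]=0;m[:,370:]=0
top=(m>0)&(W[...,2]>.098); print('red top z',np.nanmedian(W[...,2][top]))
q=np.argwhere(top)[:,::-1].astype(np.float32); e=cv2.minEnclosingCircle(q); print(e,ray(*e[0],.105,c), 'cloud',W[top][:,:2].min(0),W[top][:,:2].max(0))
for n,u,v,h in [('wood',472,210,.016),('white',421,325,.016),('black',547,331,.016),('knob',112,285,.17)]: print(n,ray(u,v,h,c).round(4))
for n,x,y,r in [('wood',.4985,-.256,.055),('white',.381,-.218,.048),('black',.374,-.339,.048)]:
    mm=(abs(W[...,2]-.016)<.005)&(np.hypot(W[...,0]-x,W[...,1]-y)<r)
    print(n,cv2.minEnclosingCircle((W[mm][:,:2]*1000).astype(np.float32)),np.nanmedian(W[...,2][mm]))
k=(W[...,2]>.155)&(abs(W[...,1])<.05)&(abs(W[...,0]-.48)<.05); print('mill',W[k].mean(0),k.sum())
k=(W[...,2]>.12)&(W[...,2]<.175)&(np.hypot(W[...,1],W[...,0]-.485)<.05); print('mill head',W[k].min(0),W[k].max(0))
```

```text
red top z 0.10581927740191605
((327.57818603515625, 228.4766845703125), 29.740753173828125) [ 0.50383662 -0.12234846] cloud [ 0.48269499 -0.14189348] [ 0.52302547 -0.10284156]
wood [ 0.4989 -0.2525]
white [ 0.385  -0.2151]
black [ 0.3794 -0.3382]
knob [ 0.4885 -0.006 ]
wood ((498.04949951171875, -252.35055541992188), 43.22084045410156) 0.01623864076401682
white ((383.223876953125, -217.67758178710938), 36.385623931884766) 0.016249115222039257
black ((378.1991882324219, -340.02899169921875), 36.52767562866211) 0.016023167228328583
mill [ 0.49169846 -0.01130958  0.17650381] 2931
mill head [ 0.46319235 -0.02883767  0.12000033] [0.51239234 0.01894345 0.17219948]
```

```bash
python3 -m handwheel '[[[0,0.35,5],[0,0,0],8.5],[[0,0,5],[0,0,0],8.5],[[0,0,5],[0,0,0],8.5],[[0,0,3.4],[0,0,0],8.5],[[0,0,0],[0,0,0],8.5],[[0,0,0],[0,0,0],3],[[0,0,0],[0,0,0],3],[[0,0,0],[0,0,0],3],[[0,0,0],[0,0,0],3],[[0,0,0],[0,0,0],3],[[0,0,0],[0,0,0],3],[[0,0,0],[0,0,0],3]]' 40
```

```text
time_s: 3.15
eef_pos: [0.503, -0.126, 0.0494]
tcp_rot: [0.0, 1.0, 0.0, 0.002]
contact_force: [-0.6, 1.3, 6.9]
finger_gap: 0.0396
grasp_force: 38.3
```

```bash
python3 -m handwheel '[[[0,0,-2],[0,0,0],3],[[0,0,-5],[0,0,0],3],[[0,0,-5],[0,0,0],3],[[0,0,-5],[0,0,0],3],[[0,0,-5],[0,0,0],3],[[0,0,0],[0,0,0],3],[[0,0,0],[0,0,0],3],[[0,0,0],[0,0,0],3]]'
```

```text
time_s: 4.15
eef_pos: [0.5013, -0.1257, 0.2653]
tcp_rot: [-0.001, 1.0, 0.0, -0.002]
contact_force: [0.0, -0.4, -1.0]
finger_gap: 0.0398
grasp_force: 39.2
```

```bash
python3 -m handwheel '[[[0,-3,0],[0,0,0],3],[[0,-5.4,0],[0,0,0],3],[[0,-5.4,0],[0,0,0],3],[[0,-5.4,0],[0,0,0],3],[[0,-5.4,0],[0,0,0],3],[[0,-5.4,0],[0,0,0],3],[[0,-5.4,0],[0,0,0],3],[[0,-2.3,0],[0,0,0],3],[[0,0,5],[0,0,0],3],[[0,0,5],[0,0,0],3],[[0,0,2],[0,0,0],3],[[0,0,0],[0,0,0],3],[[0,0,0],[0,0,0],3]]'
python3 - <<'E'
from h import *
from plant import ctrl
s=ctrl.sense(); print(s['eef_pos'],s['tcp_rot'].round(4),s['grasp_force'])
c=ctrl.calibration('wrist');p,d=ctrl.get_image('wrist'); cv2.imwrite('pics/w2.png',p[:,:,::-1]); np.savez('pics/w2.npz',p=p,d=d)
W=cloud(d,c); m=(abs(W[...,2]-.016)<.005)&(np.hypot(W[...,0]-.501,W[...,1]-.251)<.045)
print('rim',cv2.minEnclosingCircle((W[m][:,:2]*1000).astype(np.float32)),m.sum())
t=(W[...,2]>.1)&(np.hypot(W[...,0]-.501,W[...,1]-.251)<.03)
print('jar top',W[t].min(0),W[t].max(0),t.sum())
np.save('pics/c.npy',c,allow_pickle=True)
E
```

```text
time_s: 5.78
eef_pos: [0.5027, 0.2513, 0.1497]
tcp_rot: [-0.001, 1.0, 0.0, 0.002]
contact_force: [-0.3, 0.5, -0.5]
finger_gap: 0.0397
grasp_force: 39.3
[0.5026799  0.25134645 0.14972618] [-6.0e-04  1.0e+00  1.0e-04  1.5e-03] 39.279125035973266
rim ((502.28936767578125, 250.3077850341797), 35.88821792602539) 1572
jar top [0.49727467 0.2223206  0.10255981] [0.5242937  0.27931014 0.24768236] 47237
```

View pics/w2.png

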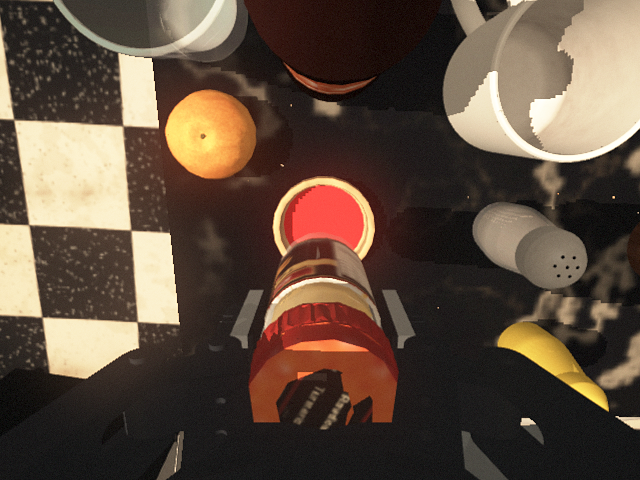

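The wrist view shows the held jar upright at (322,300), straight over the red dish, centred at (324,222). Lowering it.

```bash
python3 -m handwheel '[[[0,0,4],[0,0,0],3],[[0,0,4],[0,0,0],3],[[0,0,1],[0,0,0],3],[[0,0,0],[0,0,0],3],[[0,0,0],[0,0,0],3],[[0,0,0.3],[0,0,0],3],[[0,0,0.2],[0,0,0],3],[[0,0,0],[0,0,0],3]]'
```

```text
time_s: 6.82
eef_pos: [0.5023, 0.2514, 0.0535]
tcp_rot: [-0.0, 1.0, 0.0, 0.001]
contact_force: [0.1, 0.5, 3.6]
finger_gap: 0.0395
grasp_force: 39.2
```

```bash
python3 -m handwheel '[[[0,0,0.1],[0,0,0],3],[[0,0,0],[0,0,0],4.2],[[0,0,0],[0,0,0],5],[[0,0,0],[0,0,0],6.4],[[0,0,0],[0,0,0],6.4],[[0,0,0],[0,0,0],6.4],[[0,0,-3],[0,0,0],6.4],[[0,0,-5],[0,0,0],6.4],[[0,0,-5],[0,0,0],6.4],[[0,0,-5],[0,0,0],8.5],[[-4,1.1,0],[0,0,0],8.5],[[-4.2,1.2,0],[0,0,0],8.5],[[-4,1.2,0],[0,0,0],8.5],[[0,0,0],[0,0,0],8.5],[[0,0,0],[0,0,0],8.5]]'
cat > look.py <<'E'
import sys
from h import *
from plant import ctrl
def look(name,spots,pic=True):
    s=ctrl.sense(); print('t',s['time_s'],'tcp',s['eef_pos'].round(4),s['tcp_rot'].round(4),'F',s['contact_force'].round(1))
    c=ctrl.calibration('wrist');p,d=ctrl.get_image('wrist')
    cv2.imwrite(f'pics/{name}.png',p[:,:,::-1]); W=cloud(d,c)
    for n,(x,y,r,z0,z1) in spots.items():
        m=(W[...,2]>z0)&(W[...,2]<z1)&(np.hypot(W[...,0]-x,W[...,1]-y)<r); q=W[m]
        if len(q)<10: print(n,'none'); continue
        e=cv2.minEnclosingCircle((q[:,:2]*1000).astype(np.float32))
        print(n,len(q),'circ',np.round(e[0],1),round(e[1],1),'mean',q.mean(0).round(4),'zmed/max',np.median(q[:,2]).round(4),q[:,2].max().round(4))
E
python3 - <<'E'
from look import *
look('w3',dict(dark=(.3795,.216,.035,.088,.105),red=(.502,.251,.035,.1,.118),salt=(.497,.123,.035,.075,.098)))
E
```

```text
time_s: 8.7
eef_pos: [0.3802, 0.2162, 0.2315]
tcp_rot: [-0.0, 1.0, 0.0, 0.001]
contact_force: [-0.8, 0.8, -0.2]
finger_gap: 0.0851
grasp_force: 0.0
t 8.7 tcp [0.3802 0.2162 0.2315] [-2.e-04  1.e+00  2.e-04  5.e-04] F [-0.8  0.8 -0.2]
dark 2890 circ [381.  216.2] 21.8 mean [0.382  0.2162 0.0962] zmed/max 0.0963 0.0989
red 4014 circ [501.4 252. ] 20.7 mean [0.5007 0.2516 0.1096] zmed/max 0.1098 0.1131
salt 2313 circ [499.8 122.8] 17.2 mean [0.4985 0.1252 0.086 ] zmed/max 0.0872 0.0923
```

View pics/w3.png

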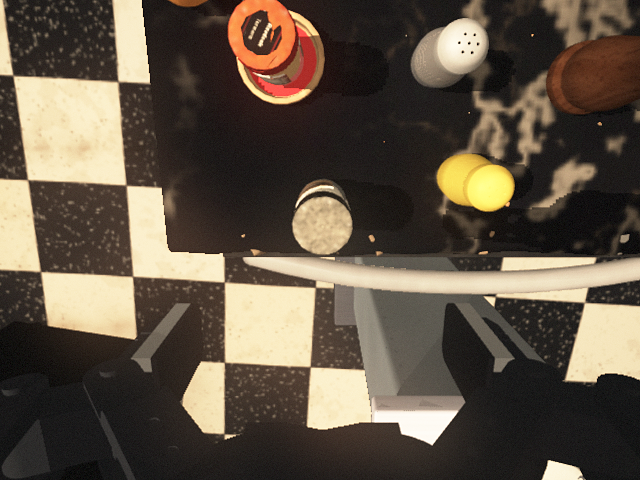

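The red jar stands in its dish, cap at (262,33) and top at 0.109 m. The dark-cap jar at (322,222) is right under the gripper, so I'll grasp it.

```bash
python3 -m handwheel '[[[0,0,5],[0,0,0],8.5],[[0,0,5],[0,0,0],8.5],[[0,0,5],[0,0,0],8.5],[[0,0,3.9],[0,0,0],8.5],[[0,0,0],[0,0,0],8.5],[[0,0,0],[0,0,0],3],[[0,0,0],[0,0,0],3],[[0,0,0],[0,0,0],3],[[0,0,0],[0,0,0],3],[[0,0,0],[0,0,0],3],[[0,0,0],[0,0,0],3],[[0,0,0],[0,0,0],3]]' 40
```

```text
time_s: 10.25
eef_pos: [0.3812, 0.2166, 0.0447]
tcp_rot: [-0.001, 1.0, 0.0, 0.002]
contact_force: [-0.4, -0.9, 6.8]
finger_gap: 0.0423
grasp_force: 41.0
```

```bash
python3 -m handwheel '[[[0,0,-2],[0,0,0],3],[[0,0,-5],[0,0,0],3],[[0,0,-5],[0,0,0],3],[[0,0,-5],[0,0,0],3],[[0,0,-3],[0,0,0],3],[[0,3,0],[0,0,0],3],[[0,5,0],[0,0,0],3],[[0,5,0],[0,0,0],3],[[0,5,0],[0,0,0],3],[[0,5,0],[0,0,0],3],[[0,5,0],[0,0,0],3],[[0,5,0],[0,0,0],3],[[0,5,0],[0,0,0],3],[[0,5,0],[0,0,0],3],[[0,5,0],[0,0,0],3],[[0,5,0],[0,0,0],3],[[0,2.6,0],[0,0,0],3],[[0,0,5],[0,0,0],3],[[0,0,5],[0,0,0],3],[[0,0,0],[0,0,0],3]]'
python3 - <<'E'
from look import *
look('w4',dict(black=(.377,-.3395,.045,.010,.022)))
E
```

```text
time_s: 12.75
eef_pos: [0.378, -0.3381, 0.1376]
tcp_rot: [-0.003, 1.0, 0.0, -0.003]
contact_force: [0.5, -0.1, -0.8]
finger_gap: 0.0425
grasp_force: 41.1
t 12.75 tcp [ 0.378  -0.3381  0.1376] [-3.4e-03  1.0e+00  1.0e-04 -3.3e-03] F [ 0.5 -0.1 -0.8]
black 1695 circ [ 377.9 -339.9] 35.9 mean [ 0.3919 -0.3409  0.016 ] zmed/max 0.0163 0.0191
```

```bash
python3 -m handwheel '[[[0,0.1,4],[0,0,0],3],[[0,0,3.5],[0,0,0],3],[[0,0,0.6],[0,0,0],3],[[0,0,0],[0,0,0],3],[[0,0,0],[0,0,0],3],[[0,0,0.3],[0,0,0],3],[[0,0,0.2],[0,0,0],3],[[0,0,0],[0,0,0],3]]'
```

```text
time_s: 13.8
eef_pos: [0.3798, -0.3408, 0.0561]
tcp_rot: [-0.0, 1.0, 0.0, -0.0]
contact_force: [0.3, 0.1, -1.3]
finger_gap: 0.0421
grasp_force: 41.1
```

```bash
python3 -m handwheel '[[[0,0,0.4],[0,0,0],3],[[0,0,0.2],[0,0,0],3],[[0,0,0.1],[0,0,0],3],[[0,0,0],[0,0,0],3],[[0,0,0],[0,0,0],3]]'
```

```text
time_s: 14.42
eef_pos: [0.38, -0.341, 0.0494]
tcp_rot: [0.0, 1.0, 0.0, 0.0]
contact_force: [-0.8, -0.2, -0.6]
finger_gap: 0.0422
grasp_force: 41.1
```

```bash
python3 -m handwheel '[[[0,0,0.1],[0,0,0],3],[[0,0,0.1],[0,0,0],3],[[0,0,0],[0,0,0],3]]'
```

```text
time_s: 14.8
eef_pos: [0.3802, -0.3411, 0.0487]
tcp_rot: [0.0, 1.0, 0.0, 0.0]
contact_force: [-2.6, 2.6, 6.6]
finger_gap: 0.0423
grasp_force: 41.7
```

```bash
python3 -m handwheel '[[[0,0,0],[0,0,0],4.4],[[0,0,0],[0,0,0],5.2],[[0,0,0],[0,0,0],6.6],[[0,0,0],[0,0,0],6.6],[[0,0,0],[0,0,0],6.6],[[0,0,-3],[0,0,0],6.6],[[0,0,-5],[0,0,0],6.6],[[0,0,-5],[0,0,0],6.6],[[0,0,-5],[0,0,0],8.5],[[0,0,0],[0,0,0],8.5]]'
python3 - <<'E'
from look import *
look('w5',dict(dark=(.379,-.340,.03,.09,.108),black=(.377,-.3395,.045,.010,.022)))
E
python3 -m handwheel '[[[1.32,-5.16,0],[0,0,0],8.5],[[1.32,-5.16,0],[0,0,0],8.5],[[1.32,-5.16,0],[0,0,0],8.5],[[1.32,-5.16,0],[0,0,0],8.5],[[1.32,-5.16,0],[0,0,0],8.5],[[1.32,-5.16,0],[0,0,0],8.5],[[1.32,-5.16,0],[0,0,0],8.5],[[1.32,-5.16,0],[0,0,0],8.5],[[1.32,-5.16,0],[0,0,0],8.5],[[0,0,0],[0,0,0],8.5],[[0,0,0],[0,0,0],8.5]]'
python3 - <<'E'
from look import *
look('w6',dict(salt=(.499,.123,.03,.06,.10),yellow=(.403,.094,.03,.06,.1)))
E
```

```text
time_s: 16.05
eef_pos: [0.3811, -0.3421, 0.2329]
tcp_rot: [0.003, 1.0, 0.0, 0.003]
contact_force: [0.3, 0.4, 0.0]
finger_gap: 0.0849
grasp_force: 0.0
t 16.05 tcp [ 0.3811 -0.3421  0.2329] [3.3e-03 1.0e+00 2.0e-04 3.3e-03] F [0.3 0.4 0. ]
dark 2940 circ [ 380.  -341.7] 21.7 mean [ 0.3812 -0.3417  0.1001] zmed/max 0.1004 0.1031
black 986 circ [ 377.9 -340. ] 35.9 mean [ 0.3918 -0.3395  0.0162] zmed/max 0.0163 0.0215
time_s: 17.48
eef_pos: [0.4981, 0.1233, 0.2256]
tcp_rot: [0.001, 1.0, 0.0, -0.001]
contact_force: [0.6, -0.8, 0.4]
finger_gap: 0.0847
grasp_force: 0.0
t 17.475 tcp [0.4981 0.1233 0.2256] [ 5.0e-04  1.0e+00  5.0e-04 -1.4e-03] F [ 0.6 -0.8  0.4]
salt 1824 circ [500.  122.5] 17.2 mean [0.503  0.1226 0.0847] zmed/max 0.0869 0.0919
yellow 1723 circ [405.7  93.4] 17.3 mean [0.4114 0.0945 0.0821] zmed/max 0.0853 0.0917
```

View pics/w6.png

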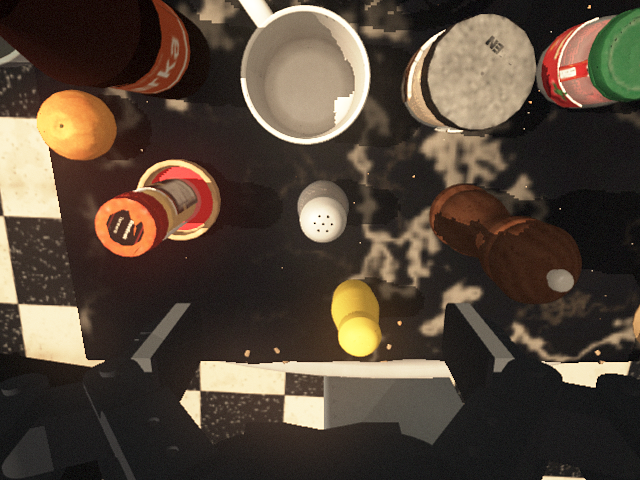

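The dark jar stands in its dish with its top at 0.100 m. The grey shaker at (323,215) lies under the gripper, clear of the yellow one at (357,320).

```bash
python3 -m handwheel '[[[0.1,0.05,5],[0,0,0],8.5],[[0,0,5],[0,0,0],8.5],[[0,0,5],[0,0,0],8.5],[[0,0,4.3],[0,0,0],8.5],[[0,0,0],[0,0,0],8.5],[[0,0,0],[0,0,0],3],[[0,0,0],[0,0,0],3],[[0,0,0],[0,0,0],3],[[0,0,0],[0,0,0],3],[[0,0,0],[0,0,0],3],[[0,0,0],[0,0,0],3],[[0,0,0],[0,0,0],3]]' 40
```

```text
time_s: 19.02
eef_pos: [0.501, 0.1229, 0.0372]
tcp_rot: [0.0, 1.0, 0.0, 0.002]
contact_force: [-0.7, -2.3, 5.8]
finger_gap: 0.0369
grasp_force: 39.8
```

Run:
```python
from look import *
look('w7',{})
p,d=ctrl.get_image('scene'); a=p[200:310,180:380,::-1]; cv2.imwrite('pics/s7.png',cv2.resize(a,None,fx=4,fy=4,interpolation=2))
w=cv2.imread('pics/w7.png'); b=cv2.resize(w[180:420,160:500],None,fx=1.8,fy=1.8); s=cv2.imread('pics/s7.png')
```

```text
t 19.025 tcp [0.501  0.1229 0.0372] [1.0e-04 1.0e+00 1.0e-04 2.1e-03] F [-0.7 -2.3  5.8]
```

View pics/s7.png

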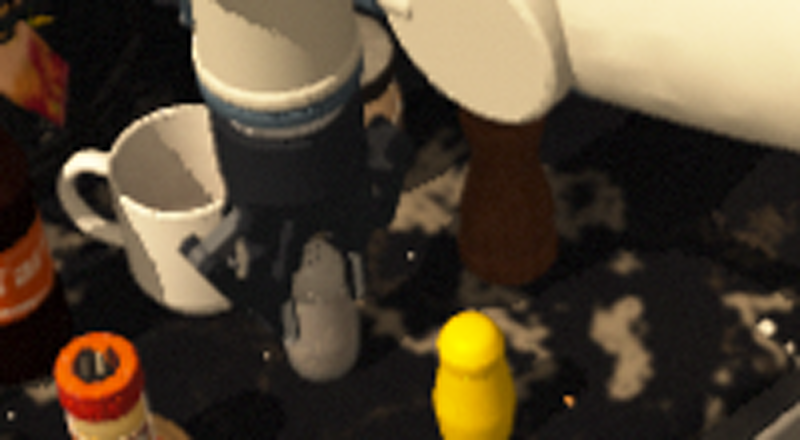

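View pics/w7.png

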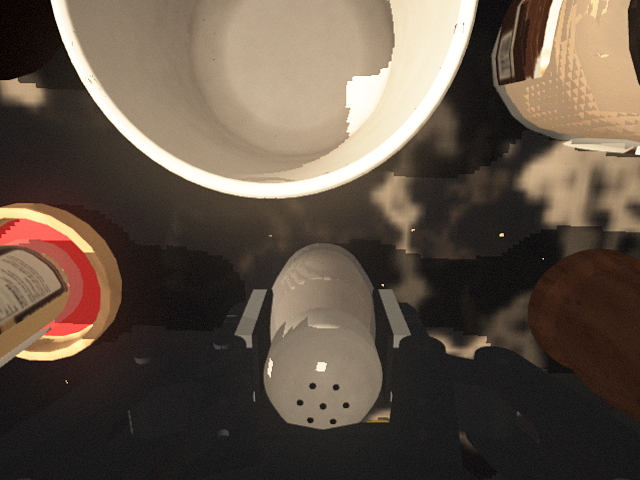

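The views show the shaker upright between the pads at (322,320), gripped where it narrows under its dome. Test lift.

```bash
python3 -m handwheel '[[[0,0,-1],[0,0,0],3],[[0,0,-1],[0,0,0],3],[[0,0,-1],[0,0,0],3],[[0,0,0],[0,0,0],3],[[0,0,0],[0,0,0],3]]'
python3 - <<'E'
from look import *
look('w8',{}); a=cv2.imread('pics/w7.png'); b=cv2.imread('pics/w8.png'); cv2.imwrite('pics/w78.png',np.hstack([a[200:470,140:500],b[200:470,140:500]]))
E
```

```text
time_s: 19.75
eef_pos: [0.4994, 0.123, 0.064]
tcp_rot: [0.0, 1.0, 0.0, -0.0]
contact_force: [0.3, 0.0, -1.0]
finger_gap: 0.037
grasp_force: 39.7
t 19.75 tcp [0.4994 0.123  0.064 ] [ 0.e+00  1.e+00  2.e-04 -2.e-04] F [ 0.3  0.  -1. ]
```

View pics/w78.png

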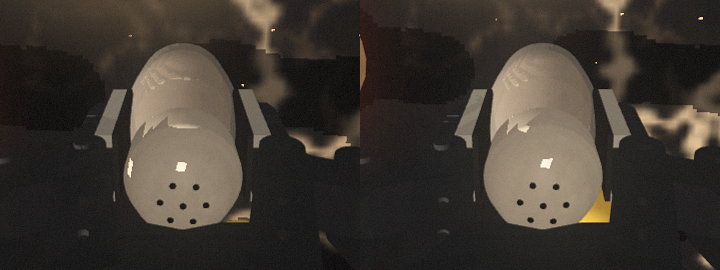

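The shaker hangs in the fingers exactly as before the lift, upright. On to the white dish.

```bash
python3 -m handwheel '[[[0,0,-4],[0,0,0],3],[[0,0,-5],[0,0,0],3],[[0,0,-5],[0,0,0],3],[[0,0,-4.6],[0,0,0],3],[[-1.66,4.87,0],[0,0,0],3],[[-1.66,4.87,0],[0,0,0],3],[[-1.66,4.87,0],[0,0,0],3],[[-1.66,4.87,0],[0,0,0],3],[[-1.66,4.87,0],[0,0,0],3],[[-1.66,4.87,0],[0,0,0],3],[[-1.66,4.87,0],[0,0,0],3],[[0,0,5],[0,0,0],3],[[0,0,5],[0,0,0],3],[[0,0,2],[0,0,0],3],[[0,0,0],[0,0,0],3],[[0,0,0],[0,0,0],3]]'
python3 - <<'E'
from look import *
look('w9',dict(white=(.382,-.2175,.045,.010,.022)))
E
```

```text
time_s: 21.8
eef_pos: [0.3845, -0.2183, 0.1327]
tcp_rot: [0.001, 1.0, 0.0, 0.001]
contact_force: [-0.1, 0.5, -1.2]
finger_gap: 0.0373
grasp_force: 40.1
t 21.8 tcp [ 0.3845 -0.2183  0.1327] [9.0e-04 1.0e+00 4.0e-04 1.4e-03] F [-0.1  0.5 -1.2]
white 1838 circ [ 383.3 -218.1] 36.0 mean [ 0.3956 -0.2178  0.0161] zmed/max 0.0163 0.0189
```

```bash
python3 -m handwheel '[[[-0.1,0,4],[0,0,0],3],[[0,0,3.9],[0,0,0],3],[[0,0,0.6],[0,0,0],3],[[0,0,0],[0,0,0],3],[[0,0,0.3],[0,0,0],3],[[0,0,0.2],[0,0,0],3],[[0,0,0],[0,0,0],3],[[0,0,0],[0,0,0],3]]'
```

```text
time_s: 22.85
eef_pos: [0.383, -0.2183, 0.0412]
tcp_rot: [0.001, 1.0, 0.0, 0.001]
contact_force: [0.4, -0.1, 3.6]
finger_gap: 0.0371
grasp_force: 40.7
```

```bash
python3 -m handwheel '[[[0,0,0.1],[0,0,0],3],[[0,0,0],[0,0,0],4],[[0,0,0],[0,0,0],5.2],[[0,0,0],[0,0,0],6.8],[[0,0,0],[0,0,0],6.8],[[0,0,0],[0,0,0],6.8],[[0,0,-3],[0,0,0],6.8],[[0,0,-5],[0,0,0],6.8],[[0,0,-5],[0,0,0],6.8],[[0,0,-5],[0,0,0],8.5],[[0,0,-4],[0,0,0],8.5],[[0,0,0],[0,0,0],8.5]]'
python3 - <<'E'
from look import *
look('w10',dict(salt=(.383,-.218,.03,.06,.11),mill=(.487,-.005,.04,.12,.19)))
E
python3 -m handwheel '[[[2.08,-4.26,0],[0,0,0],8.5],[[2.08,-4.26,0],[0,0,0],8.5],[[2.08,-4.26,0],[0,0,0],8.5],[[2.08,-4.26,0],[0,0,0],8.5],[[2.08,-4.26,0],[0,0,0],8.5],[[0,0,0],[0,0,0],8.5],[[0,0,0],[0,0,0],8.5]]'
python3 - <<'E'
from look import *
look('w11',dict(head=(.487,-.005,.04,.125,.165),knob=(.487,-.005,.03,.163,.18)))
E
```

```text
time_s: 24.35
eef_pos: [0.3835, -0.2186, 0.2634]
tcp_rot: [0.002, 1.0, 0.0, 0.003]
contact_force: [0.2, -0.5, -0.4]
finger_gap: 0.0849
grasp_force: 0.0
t 24.35 tcp [ 0.3835 -0.2186  0.2634] [2.0e-03 1.0e+00 2.0e-04 2.9e-03] F [ 0.2 -0.5 -0.4]
salt 1547 circ [ 382.4 -218.6] 17.5 mean [ 0.3852 -0.2186  0.0875] zmed/max 0.0905 0.0959
mill 1723 circ [486.4  -9.3] 23.0 mean [ 0.4839 -0.0241  0.1313] zmed/max 0.1314 0.1457
time_s: 25.28
eef_pos: [0.4859, -0.0052, 0.2579]
tcp_rot: [0.0, 1.0, 0.0, -0.001]
contact_force: [-0.8, -0.4, 0.2]
finger_gap: 0.0848
grasp_force: 0.0
t 25.275 tcp [ 0.4859 -0.0052  0.2579] [ 2.0e-04  1.0e+00  3.0e-04 -1.3e-03] F [-0.8 -0.4  0.2]
head 4072 circ [487.4  -3.6] 24.9 mean [ 0.4919 -0.0037  0.153 ] zmed/max 0.1543 0.165
knob 321 circ [487.9  -3.5] 6.2 mean [ 0.4885 -0.0036  0.1697] zmed/max 0.1701 0.1728
```

View pics/w11.png

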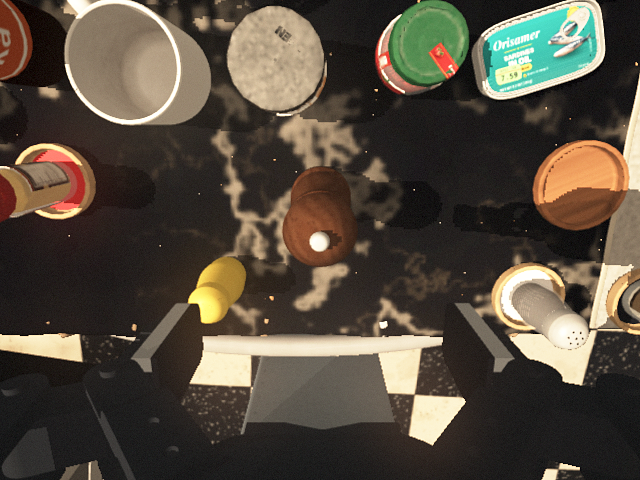

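The salt shaker stands in the white dish (540,305). The mill's head is at (320,225), nearly centred under the gripper.

```bash
python3 -m handwheel '[[[0.1,-0.15,4],[0,0,0],8.5],[[0,0,4],[0,0,0],8.5],[[0,0,4],[0,0,0],8.5],[[0,0,2.2],[0,0,0],8.5],[[0,0,0],[0,0,0],8.5],[[0,0,0],[0,0,0],3.5],[[0,0,0],[0,0,0],3.5],[[0,0,0],[0,0,0],3.5],[[0,0,0],[0,0,0],3.5],[[0,0,0],[0,0,0],3.5],[[0,0,0],[0,0,0],3.5],[[0,0,0],[0,0,0],3.5]]' 50
```

```text
time_s: 26.82
eef_pos: [0.4884, -0.0034, 0.1195]
tcp_rot: [0.0, 1.0, 0.0, 0.002]
contact_force: [-0.2, 0.1, 7.2]
finger_gap: 0.0468
grasp_force: 51.1
```

```bash
python3 -m handwheel '[[[0,0,-1],[0,0,0],3.5],[[0,0,-2],[0,0,0],3.5],[[0,0,-3],[0,0,0],3.5],[[0,0,-2],[0,0,0],3.5],[[0,1.5,0],[0,0,0],3.5],[[0.2,3,0],[0,0,0],3.5],[[0.2,4,0],[0,0,0],3.5],[[0.2,4,0],[0,0,0],3.5],[[0.2,4,0],[0,0,0],3.5],[[0.2,4,0],[0,0,0],3.5],[[0,3,0],[0,0,0],3.5],[[0,1.4,0],[0,0,0],3.5],[[0,0,0],[0,0,0],3.5],[[0,0,0],[0,0,0],3.5],[[0,0,0],[0,0,0],3.5]]'
python3 - <<'E'
from look import *
look('w12',dict(wood=(.498,-.2525,.05,.010,.022)))
p,d=ctrl.get_image('side'); cv2.imwrite('pics/s12.png',p[130:400,230:520,::-1])
W=cloud(d,ctrl.calibration('side')); np.save('pics/s12.npy',W)
a=cv2.imread('pics/w12.png'); cv2.imwrite('pics/j12.png',np.hstack([cv2.resize(a,(360,270)),cv2.resize(cv2.imread('pics/s12.png'),(290,270))]))
E
```

```text
time_s: 28.7
eef_pos: [0.4977, -0.2514, 0.1975]
tcp_rot: [-0.0, 1.0, 0.001, 0.0]
contact_force: [-0.0, -0.1, -2.7]
finger_gap: 0.0466
grasp_force: 51.9
t 28.7 tcp [ 0.4977 -0.2514  0.1975] [-0.e+00  1.e+00  9.e-04  2.e-04] F [-0.  -0.1 -2.7]
wood 1271 circ [ 498.5 -252.8] 42.8 mean [ 0.5177 -0.2535  0.0162] zmed/max 0.0163 0.0188
```

View pics/j12.png

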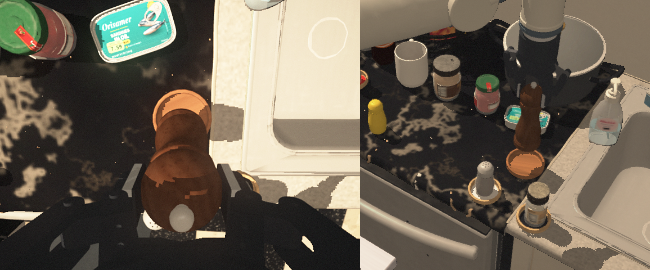

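The mill hangs upright at (180,150) above the wooden dish. The salt (485,180) and dark jar (536,205) stand in their dishes. Lowering the mill.

```bash
python3 -m handwheel '[[[0.1,0.1,3],[0,0,0],3.5],[[0,0,3],[0,0,0],3.5],[[0,0,0.8],[0,0,0],3.5],[[0,0,0],[0,0,0],3.5],[[0,0,0.3],[0,0,0],3.5],[[0,0,0.2],[0,0,0],3.5],[[0,0,0],[0,0,0],3.5],[[0,0,0],[0,0,0],3.5]]'
```

```text
time_s: 29.8
eef_pos: [0.4986, -0.2535, 0.1246]
tcp_rot: [0.0, 1.0, 0.0, 0.0]
contact_force: [-0.1, 0.3, -2.3]
finger_gap: 0.047
grasp_force: 52.0
```

```bash
python3 -m handwheel '[[[0,0,0.1],[0,0,0],3.5],[[0,0,0.1],[0,0,0],3.5],[[0,0,0],[0,0,0],3.5]]'
```

```text
time_s: 30.18
eef_pos: [0.4989, -0.2536, 0.1236]
tcp_rot: [0.0, 1.0, 0.0, 0.001]
contact_force: [-0.9, 1.3, 5.5]
finger_gap: 0.0471
grasp_force: 52.5
```

Landed. I'll release, retreat straight up, back off and check everything.

```bash
python3 -m handwheel '[[[0,0,0],[0,0,0],4.9],[[0,0,0],[0,0,0],5.6],[[0,0,0],[0,0,0],7],[[0,0,0],[0,0,0],7.8],[[0,0,0],[0,0,0],7.8],[[0,0,-3],[0,0,0],7.8],[[0,0,-5],[0,0,0],7.8],[[0,0,-5],[0,0,0],7.8],[[-2,-4,-3],[0,0,0],7.8],[[-2,-5,0],[0,0,0],7.8],[[0,0,0],[0,0,0],7.8],[[0,0,0],[0,0,0],7.8]]'
python3 - <<'E'
from look import *
look('w13',dict(mill=(.4985,-.2527,.04,.12,.2),knob=(.4985,-.2527,.03,.167,.19),dark=(.38,-.341,.03,.09,.108),salt=(.383,-.218,.03,.06,.11),jam=(.608,-.081,.04,.07,.1),wood=(.4985,-.2527,.05,.01,.022)))
p,d=ctrl.get_image('scene'); q,_=ctrl.get_image('side')
cv2.imwrite('pics/f.png',np.hstack([p[150:400,90:470,::-1],q[130:380,200:520,::-1]]))
E
```

```text
time_s: 31.68
eef_pos: [0.4586, -0.1635, 0.2823]
tcp_rot: [0.0, 1.0, 0.0, 0.0]
contact_force: [0.4, -0.6, 0.6]
finger_gap: 0.0785
grasp_force: 0.0
t 31.675 tcp [ 0.4586 -0.1635  0.2823] [3.e-04 1.e+00 4.e-04 2.e-04] F [ 0.4 -0.6  0.6]
mill 4577 circ [ 497.3 -253.3] 25.0 mean [ 0.4996 -0.2479  0.1561] zmed/max 0.1582 0.1763
knob 321 circ [ 497.5 -253.1] 6.0 mean [ 0.4978 -0.2522  0.1736] zmed/max 0.1741 0.1763
dark 2033 circ [ 380.  -341.3] 22.2 mean [ 0.3818 -0.3393  0.0997] zmed/max 0.1004 0.1033
salt 1385 circ [ 382.5 -218.4] 17.7 mean [ 0.3875 -0.2165  0.085 ] zmed/max 0.0891 0.0961
jam 3321 circ [609.5 -82.2] 28.2 mean [ 0.6014 -0.0834  0.0862] zmed/max 0.0866 0.0897
wood 1373 circ [ 498.1 -252.5] 43.0 mean [ 0.5046 -0.2385  0.0166] zmed/max 0.0166 0.0219
```

View pics/f.png

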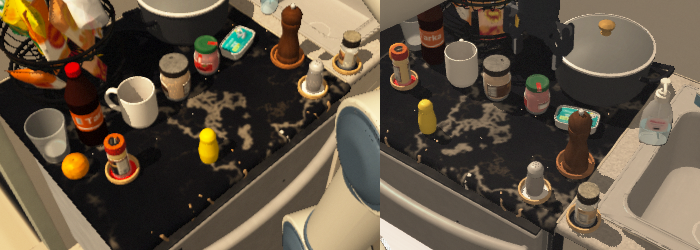

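All four stand upright in their dishes: red (117,155), mill (287,40), salt (314,75), dark (345,55). Their tops are 4 mm above their own heights, and the jam, nut and yellow look-alike are unmoved.

```bash
python3 -c "
from plant import ctrl
print(ctrl.sign_off())"
```

```text
the job is handed in; nothing more can be done
None
```

All four seasonings stand upright and flat in their own dishes, placed in the order asked; the jam jar and nut-spread jar were not moved, and the job was handed in at about 32 s of the 128 s allowed.

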